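# Hold a graphite block home in the corner of an ultrasonic test stage

## Robot

A 6-joint arm with a two-finger parallel gripper is mounted at the origin on a cart in front of the work surface, level with it; the furniture and walls round the work are solid. World frame = base frame: x ahead of the robot, y to its left, z up, the work surface at z = 0. Lengths are in m, angles in rad, forces in N, time in s.
With the tool pointing down it reaches from about 0.35 to 0.975 m from the base axis. Payload 4.9 kg.
Tool frame: the origin (TCP) lies between the finger pads; the fingertips stand 25 mm ahead of it and the grasp point (between the pads) lies 6 mm ahead of it; z points along the fingers, y is the line along which they close (so a half turn about z gives the same grasp; the last joint's range is limited). The gripper opens to 85 mm and grips with 20 to 120 N. Pads are 22 mm wide; open, the fingers measure 114 mm over their backs; the gripper's body (76 mm by 85 mm) begins 54 mm behind the grasp point. The pads swing forward as they close: fully open they stand 13 mm farther back than shut.
Start: joints at [-1.359, 0.053, 1.613, -0, 1.476, -0.119], TCP at [0.203, -0.591, 0.256] pointing down, gripper open.
Joint ranges: [-3.01, 3.01], [-1.01, 2.22], [0.06, 2.58], [-1.02, 4.17], [0.09, 2.62], [-3.14, 3.14]. Speed limits (rad/s): [2.57, 2.57, 3.14, 3.14, 3.14, 3.14].

## Interface

Orientations are given as a unit quaternion [w, x, y, z].
In Python, from plant import manip gives the robot as it stands.
- The arm moves only by the shell command python3 -m inch 'ROWS'. ROWS is JSON, a list of rows, each a list of 3 entries, a list of its own where there are three numbers: the shift along the tool's x, y, z in m, then the turn, a rotation vector about the tool's x, y, z in rad, then the opening, from 0 (shut) to 1 (fully open). A call has 1 to 8 rows; each row shifts and turns the commanded pose from where the row before left it, along the tool's axes as they then stand; what a row does not reach is not made up. A row lasts 1/10 s, in which the tool goes at most 50 mm and 8.59 degrees, less where a joint would pass 70% of its speed; a pose out of reach is approached as far as the arm can. A call with a gripper value outside its range is refused whole. The fingers move at their own pace and stop on an object; the grip force is fixed at half the most. Time passes only in rows, so rows that do not move let the fingers close. It gives the time, the measured TCP pose, the force, the opening and the grip force at its end, in the units of the state.
- manip.state(): the state, without advancing time (a new reading comes with each control period).
- manip.grab_frame(name): name is "scene" or "side" or "wrist"; returns (picture, depth): 400x640x3 uint8, red, green, blue; 400x640 float32, m along the optical axis (not along the pixel's ray), 0 where there is no reading.
- manip.camera_params(name): a dict with "camera_matrix" (3x3 intrinsics, pixels), "rvec" (rotation vector, rad) and "tvec" (3), from world to camera coordinates, as OpenCV has them. Camera axes: x right, y down, z forward; pixel columns grow to the right and rows downward; lengths in m; the calibration is good to about 2 mm. The wrist camera is an equidistant fisheye: a pixel r from the principal point sees the ray r / f radians off the axis. A picture is of the moment at which its call begins: read the wrist's pose just before it. camera_params takes no time and is no camera call; for the wrist camera it gives the pose at the moment of the call.
- manip.job_done(): hands the job in; it is judged then, once.
Trained networks look in the newest picture that a camera, given by its name, has taken for a name from the list of things; names that differ only in an ending like _2 or _b are one class to them, and where a whole thing is asked for, a point or a joint stands for the part that bears it (a point fixed in the world has none). Each returns a list of dicts, best first, with "score" (0 to 1); they miss things now and then, are a little off and sometimes report something else, mostly with a low value. They report only what shows in the picture. A call takes as long as a camera call.
- manip.look_for(camera, label): "point" ([x, y, z] in m, in world coordinates, good to about 4 mm: the middle of the surface that is visible of it).
The state is a dict: "time": time; "joint_pos": joint angles; "joint_vel": joint speeds; "joint_efforts": joint torques, N m; "tool_pos": TCP position; "tool_rot": TCP orientation; "contact_force": force on the tool from outside, world axes, zero at the start; "ft_torque": the same for the moment, N m; "gripper_width": opening from 0.0 (shut) to 1.0 (fully open); "grasp_force": force on a finger pad.
Only numpy, scipy, OpenCV 4.12 (cv2) and the standard library are available. Lean on these libraries where they do the work, as an engineer would, in place of code of your own. Each camera call takes 0.05 s, during which the arm holds its last target. There are 200 camera calls.

## Task

Slide the clear guard of the ultrasonic test stage fully back, then take the graphite block from the bench and stand it upright on the steel stage inside. Press it into the corner, one long side flat against the side fence and one end flat against the rear fence, so that both sprung probe buttons are pushed fully in. The springs would push it out again, so finish while still holding it firmly against both fences for the reading; do not ram it, and leave the other things where they are.

Things in the scene. Friction and masses are not known exactly. Their poses are not given: they have to be found in the camera images.
- block_center (a point): Centre, half-way up, of the loose dark grey graphite block, 50 (x) x 34 (y) x 54 (z) mm, 0.1 to 0.25 kg, upright on the bench among small things; x along the 50 mm. Either end may go to the rear. In the corner the fences cover its lowest 12 mm: grip across the 34 mm width, fingertips 18 mm or more above its underside. It slides easily on the stage.
- test_stage: Fixed white and grey ultrasonic test stage, 275 (x) x 170 (y) x 110 (z) mm; origin at the centre of its underside, x from its front (robot side) to its rear, y left, z up. Front half: chamber, open on top when the guard is back; its floor is the steel stage 28 mm above the origin, walls and rails reach 93 mm. Rear half: electronics housing under the same rails, ending in a console.
- corner (a point): Inner corner on the stage where the planes of the two fence faces meet, at the height of the stage top; axes as the test stage. The block fully home has its centre at x -25, y +17, z +27 mm from here. The chamber's front wall is 68 mm in front of it, its rear wall 50 mm behind, its left wall 98 mm and right wall 54 mm to the sides.
- rear_fence: Fixed dark steel bar on the stage, 12 mm high and 12 mm thick, 46 mm long, facing the front; origin at the foot of the middle of its face, axes as the test stage (its face looks to -x). The end of the block goes against it.
- side_fence: Fixed dark steel bar on the stage, 12 mm high and 12 mm thick, 60 mm long, at the right of the block's place and facing left (+y of the test stage); origin at the foot of the middle of its face, its own x points to the right (into the bar), its own y to the rear of the stage. A long side of the block goes against it.
- rear_contact (a joint): Travel of the sprung probe button in the rear fence, m: 0 standing 4 mm out of the face, 0.004 level with it; the spring pushes back with 1.2 N at 0 and 2.8 N at 0.004. It stands 6 mm above the stage, opposite the middle of the block's end.
- side_contact (a joint): The same for the probe button in the side fence, opposite the middle of the block's long side.
- guard (a joint): Travel of the clear sliding guard, m: 0 closed over the chamber, 0.110 fully back; it slides level to the rear (+x of the test stage) in its rails against about 1.5 N of friction and stays where it is left.
- guard_handle (a point): Centre of the guard's bar pull, a black bar 60 mm long (across the track, y), 10 mm wide (x) and 7 mm high on two short posts, its top 20 mm above the guard's underside and 16 mm above the plate. It moves with the guard and stands 10 mm behind the guard's front edge; axes as the test stage.
- septa_box: Bystander: small printed carton, 45 x 62 x 32 mm, origin at its underside; leave alone.
- amber_bottle: Bystander: small amber glass bottle with a cap, 51 mm across, 108 mm high, origin at its underside; leave alone.
- beaker: Bystander: small glass beaker, 43 mm across, 56 mm high, origin at its underside; leave alone.
- hdpe_bottle: Bystander: white plastic bottle, 55 mm across, 132 mm high, origin at its underside; leave alone.
- titration_cell: Fixed obstacle: tall glass cell on top of the moisture titrator (the beige instrument left of the test stage), 80 x 99 x 240 mm, origin at its underside; keep arm and gripper clear of it. On the right, the hood's front post begins 0.47 m ahead of and 0.385 m to the right of the robot base and reaches far up.

How it is judged:
By the outcome, as a careful person would: the job done as asked, in the order asked, and still so for the second after the job is handed in, while the arm keeps its last pose, push and grip.
It also fails if it takes over 69 s, if anything falls off the work surface, if the arm or the gripper's body presses on something with over 40 N, if the wrist force passes 120 N, or if a joint passes its speed limit or range.

## Working session

There is one attempt and no reset: what is moved stays moved. The work goes in short steps, Python scripts to look and compute and a shell command to move; the robot and the scene stay as the last step left them, time stands still between calls to the robot, and variables do not carry over. Pictures are saved under pics/ and viewed, at most 10 in all, crops included, and the job is handed in when it is done.

```bash
mkdir -p pics; cat > h.py <<'E'
import numpy as np, cv2
from plant import manip
from scipy.spatial.transform import Rotation as R
def cam(n):
    p=manip.camera_params(n); return np.array(p["camera_matrix"]),cv2.Rodrigues(np.array(p["rvec"],float))[0],np.array(p["tvec"],float).ravel()
def cloud(n,d,c=None):
    K,Rm,t=c or cam(n); v,u=np.mgrid[:400,:640]
    P=np.stack([(u-K[0,2])/K[0,0]*d,(v-K[1,2])/K[1,1]*d,d],-1)
    return (P-t)@Rm
E
python3 - <<'E'
from h import *
s=manip.state(); print(s)
ims=[]
for n in ("scene","side"):
    p,d=manip.grab_frame(n); np.savez(f"{n}0.npz",p=p,d=d); cv2.imwrite(f"pics/{n}0.png",p[:,:,::-1])
    for l in ["block_center","test_stage","guard_handle","rear_fence","side_fence","septa_box","amber_bottle","beaker","hdpe_bottle","titration_cell"]:
        r=manip.look_for(n,l); print(n,l,[(np.round(x["point"],3).tolist(),round(x["score"],2)) for x in r[:2]])
E
```

```text
{'time': 0.0, 'joint_pos': array([-1.35897381e+00,  5.33599103e-02,  1.61432838e+00, -2.66714381e-05,
        1.47599202e+00, -1.19000959e-01]), 'joint_vel': array([ 3.43195990e-04,  7.86446691e-04, -1.13554353e-03, -5.14351113e-04,
        4.06878567e-04,  4.29809308e-05]), 'joint_efforts': array([ 1.03076782e-03, -3.93674040e+01, -3.70179749e+01, -8.42919394e-05,
        6.90784946e-03, -1.39085509e-05]), 'tool_pos': array([ 0.20288332, -0.59053611,  0.25504054]), 'tool_rot': array([-1.04208742e-03,  9.86349896e-01,  1.64659630e-01, -6.16876600e-05]), 'contact_force': array([-0.35185177,  0.67874927, -1.13425387]), 'ft_torque': array([-0.00926064, -0.03635184, -0.01471187]), 'grasp_force': 0.0, 'gripper_width': 1.0035413473656845}
scene block_center [([0.539, 0.132, 0.044], 0.88)]
scene test_stage [([0.627, -0.054, 0.091], 0.73)]
scene guard_handle [([0.588, -0.088, 0.093], 0.75)]
scene rear_fence []
scene side_fence []
scene septa_box [([0.536, 0.372, 0.036], 0.66), ([0.524, 0.257, 0.067], 0.55)]
scene amber_bottle [([0.523, 0.258, 0.072], 0.59)]
scene beaker [([0.596, -0.288, 0.037], 0.48)]
scene hdpe_bottle [([0.66, -0.272, 0.081], 0.8)]
scene titration_cell [([0.707, 0.166, 0.196], 0.91)]
side block_center [([0.543, 0.116, 0.057], 0.74), ([0.546, 0.358, 0.037], 0.36)]
side test_stage [([0.637, -0.089, 0.092], 0.83), ([0.591, -0.094, 0.091], 0.19)]
side guard_handle [([0.592, -0.092, 0.094], 0.57)]
side rear_fence []
side side_fence []
side septa_box [([0.545, 0.357, 0.037], 0.68)]
side amber_bottle [([0.532, 0.231, 0.082], 0.93), ([0.705, 0.149, 0.207], 0.52)]
side beaker [([0.615, -0.296, 0.022], 0.81)]
side hdpe_bottle []
side titration_cell [([0.703, 0.147, 0.206], 0.82)]
```

View pics/scene0.png

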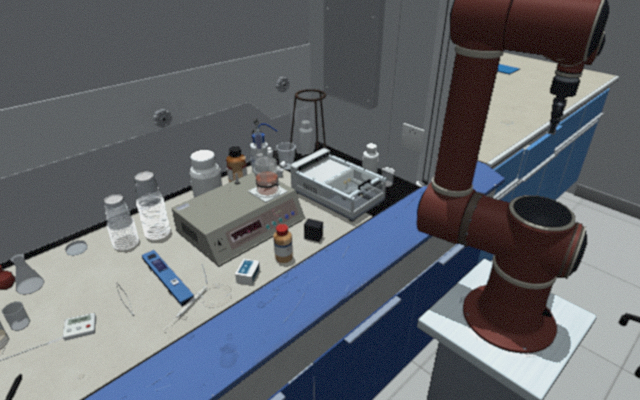

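View pics/side0.png

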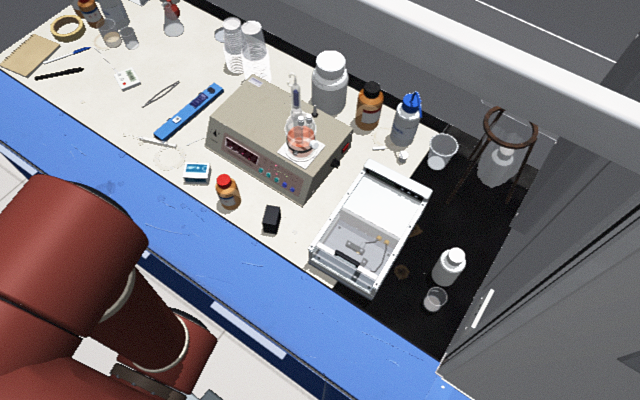

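Both pictures show the closed stage (scene ~(335,185), side ~(370,230), handle at side (350,256)), and the dark block just left-front of it (scene (313,230), side (271,219)). Next I measure poses from depth.

```bash
python3 - <<'E'
from h import *
for n in ("scene","side"):
    f=np.load(n+"0.npz"); W=cloud(n,f["d"]); p=f["p"].astype(int); ok=f["d"]>0
    def rect(m,name):
        q=W[m][:,:2].astype(np.float32)
        if len(q)<5: print(n,name,len(q));return
        r=cv2.minAreaRect(q*1000); print(n,name,len(q),np.round(r[0],1),np.round(r[1],1),round(r[2],1),'z',np.round(np.percentile(W[m][:,2],[5,50,95]),4), 'med',np.median(q,0))
    near=ok&(np.hypot(W[...,0]-.545,W[...,1]-.123)<.06)&(p.max(2)<80)
    rect(near&(W[...,2]>.046)&(W[...,2]<.065),"blocktop"); rect(near&(W[...,2]>.012),"block")
    st=ok&(W[...,0]>.5)&(W[...,0]<.9)&(W[...,1]>-.25)&(W[...,1]<.08)
    rect(st&(W[...,2]>.075)&(W[...,2]<.125),"stage")
    for a in ((.085,.1),(.1,.108),(.108,.12)): rect(st&(W[...,2]>a[0])&(W[...,2]<a[1]),str(a))
    rect(st&(p.max(2)<60)&(W[...,2]>.095)&(W[...,2]<.13)&(W[...,0]<.66),"handle")
f=np.load("side0.npz")["p"]
cv2.imwrite("pics/crop1.png",cv2.resize(f[150:310,240:450,::-1],None,fx=3.6,fy=3.6,interpolation=cv2.INTER_CUBIC))
E
```

```text
scene blocktop 150 [544.3 124.3] [49.4 35.3] 24.1 z [0.0471 0.0569 0.0604] med [0.54184115 0.12815157]
scene block 324 [544.9 124.6] [51.8 35.3] 24.5 z [0.0147 0.0444 0.0596] med [0.53847575 0.13138402]
scene stage 2737 [ 692.1 -112. ] [357.3 230. ] 2.4 z [0.0797 0.0922 0.1132] med [ 0.6492407  -0.08011926]
scene (0.085, 0.1) 1694 [692.1 -93.2] [209.1 380.2] 84.4 z [0.0856 0.0926 0.0979] med [ 0.6165829  -0.08264758]
scene (0.1, 0.108) 110 [711.  -90.3] [208.9 361.7] 81.8 z [0.1005 0.1044 0.1077] med [ 0.7536559  -0.07563872]
scene (0.108, 0.12) 293 [721.6 -78. ] [179.6 365.1] 74.6 z [0.1088 0.1129 0.1159] med [ 0.76574254 -0.08164194]
scene handle 28 [537.  -90.3] [51.8 10.2] 87.1 z [0.0984 0.1085 0.1111] med [ 0.53734183 -0.08569966]
side blocktop 263 [549.1 119. ] [49.2 31.7] 24.0 z [0.05   0.0582 0.0613] med [0.54930246 0.11795238]
side block 381 [549.1 119.5] [50.  33.4] 25.0 z [0.0183 0.0568 0.061 ] med [0.54406965 0.1147306 ]
side stage 8413 [ 671. -122.] [316.9 319.1] 21.0 z [0.0828 0.0929 0.1144] med [ 0.6522067  -0.09089066]
side (0.085, 0.1) 5652 [695.  -94.3] [202.2 373. ] 84.6 z [0.0855 0.0931 0.098 ] med [ 0.6182076  -0.09192836]
side (0.1, 0.108) 244 [698.7 -94.4] [197.5 371.9] 83.6 z [0.1001 0.1037 0.1077] med [ 0.7561207  -0.09758123]
side (0.108, 0.12) 1006 [722.  -76.7] [185.4 362. ] 74.6 z [0.1093 0.1139 0.1171] med [ 0.77046525 -0.08789819]
side handle 78 [542.4 -95.2] [ 9.6 56.8] 2.8 z [0.1065 0.1092 0.1114] med [ 0.5426246  -0.09454229]
```

View pics/crop1.png

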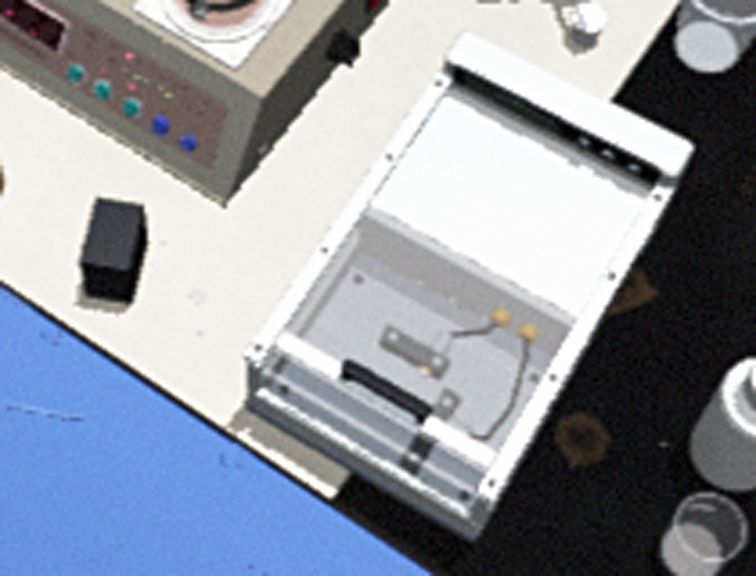

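The crop shows the handle at crop (385,388), and through the guard the rear fence (415,350) and side fence (430,430). Now the stage yaw, and rows for the approach.

```bash
cat >> h.py <<'E'
def yaw():
    T=R.from_quat(manip.state()["tool_rot"],scalar_first=True).as_matrix(); return np.arctan2(T[1,0],T[0,0]),T
def to(*tg):
    s=manip.state();_,T=yaw(); d=T.T@(np.array(tg)-s["tool_pos"]); print("shift",np.round(d,4)); return d
E
python3 - <<'E'
from h import *
for n in ("scene","side"):
    f=np.load(n+"0.npz"); W=cloud(n,f["d"]); p=f["p"].astype(int)
    m=(f["d"]>0)&(W[...,2]>.084)&(W[...,2]<.102)&(W[...,1]>-.21)&(W[...,1]<.03)&(W[...,0]>.5)&(W[...,0]<.85)
    q=W[m]
    for side,fn in (("L",lambda a:np.percentile(a,98)),("R",lambda a:np.percentile(a,2))):
        X=np.arange(.55,.75,.01); Y=[fn(q[abs(q[:,0]-x)<.006][:,1]) for x in X]
        c=np.polyfit(X,Y,1); print(n,side,np.degrees(np.arctan(c[0])).round(2),"y@.55",np.polyval(c,.55).round(4),"y@.65",np.polyval(c,.65).round(4), "res",np.std(np.polyval(c,X)-Y).round(4))
    c=(abs(q[:,1]+.09)<.06); print("xmin",np.percentile(q[c][:,0],[.5,2,5]))
print(np.degrees(yaw()[0]))
T=R.from_euler('z',3,degrees=True).as_matrix()@np.diag([1,-1,-1])
a=manip.state()["tool_pos"]
for b in ([.28,-.34,.25],[.455,-.1,.25]): print(np.round(T.T@(np.array(b)-a),3)); a=np.array(b)
E
```

```text
scene L 2.72 y@.55 -0.0071 y@.65 -0.0024 res 0.0006
scene R 1.53 y@.55 -0.1737 y@.65 -0.1711 res 0.0019
xmin [0.51685935 0.52794745 0.53218373]
side L 3.06 y@.55 -0.0118 y@.65 -0.0064 res 0.0007
side R 2.34 y@.55 -0.1758 y@.65 -0.1717 res 0.0005
xmin [0.52044376 0.52474754 0.53634994]
18.95476782589934
[ 0.09  -0.247  0.006]
[ 0.187 -0.231  0.   ]
```

```bash
python3 -m inch '[[[0,0,0],[0,0,0.142],0],[[0,0,0],[0,0,0.142],0],[[0.018,-0.045,0],[0,0,0],0],[[0.018,-0.045,0],[0,0,0],0],[[0.018,-0.045,0],[0,0,0],0],[[0.018,-0.045,0],[0,0,0],0],[[0.018,-0.045,0],[0,0,0],0],[[0,-0.022,0],[0,0,0],0]]' && python3 -m inch '[[[0.03,-0.038,0],[0,0,0],0],[[0.03,-0.038,0],[0,0,0],0],[[0.03,-0.038,0],[0,0,0],0],[[0.03,-0.038,0],[0,0,0],0],[[0.03,-0.038,0],[0,0,0],0],[[0.037,-0.04,0],[0,0,0],0],[[0,0,0],[0,0,0],0],[[0,0,0],[0,0,0],0]]'
python3 - <<'E'
from h import *
K,Rm,t=cam("wrist"); s=manip.state()
print(s["tool_pos"],np.degrees(yaw()[0]),s["contact_force"],s["gripper_width"])
p,d=manip.grab_frame("wrist"); np.savez("w1.npz",p=p,d=d,K=K,R=Rm,t=t); cv2.imwrite("pics/w1.png",p[:,:,::-1])
print(K,Rm,-Rm.T@t)
for l in ("guard_handle","rear_fence","side_fence","block_center"): print(l,[(np.round(x["point"],4).tolist(),round(x["score"],2)) for x in manip.look_for("wrist",l)[:2]])
E
```

```text
time: 1.9
tool_pos: [0.2824, -0.3372, 0.2563]
tool_rot: [-0.0, 1.0, 0.025, 0.0]
contact_force: [-0.2, -1.1, -0.2]
gripper_width: 0.001
grasp_force: 0.0
time: 2.7
tool_pos: [0.4548, -0.1041, 0.2563]
tool_rot: [0.0, 1.0, 0.025, -0.0]
contact_force: [-0.4, 0.1, -0.3]
gripper_width: 0.001
grasp_force: 0.0
[ 0.45480835 -0.10410269  0.25625168] 2.8519746947608855 [-0.40251635  0.07613418 -0.31323945] 0.0014364339341274705
[[309.70691629   0.         318.91605601]
 [  0.         309.70691629 204.40737141]
 [  0.           0.           1.        ]] [[ 4.99494627e-02 -9.98751597e-01  5.47389387e-04]
 [-9.56002125e-01 -4.76528332e-02  2.89463546e-01]
 [-2.89076094e-01 -1.49818540e-02 -9.57188882e-01]] [ 0.52817853 -0.09922452  0.37381244]
guard_handle [([0.5866, -0.0903, 0.0936], 0.62)]
rear_fence [([0.5772, -0.0913, 0.0878], 0.38)]
side_fence []
block_center [([0.5502, 0.1158, 0.0538], 0.73)]
```

View pics/w1.png

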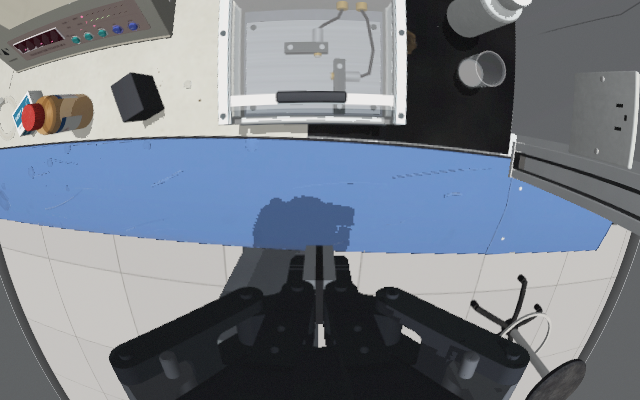

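Wrist view: handle bar at (311,97), rear fence (306,47), side fence (339,75), block (137,97), stage rails at columns 222/402.

```bash
cat >> h.py <<'E'
def wray(uv,K,Rm):
    uv=np.asarray(uv,float).reshape(-1,1,2)
    n=cv2.fisheye.undistortPoints(uv,K,np.zeros(4)).reshape(-1,2)
    return np.c_[n,np.ones(len(n))]@Rm
def wplane(uv,z,K,Rm,t):
    r=wray(uv,K,Rm); c=-Rm.T@t; return c+r*((z-c[2])/r[:,2])[:,None]
def wcloud(d,K,Rm,t):
    v,u=np.mgrid[:400,:640]; uv=np.stack([u,v],-1).reshape(-1,2)
    return (-Rm.T@t+wray(uv,K,Rm)*d.reshape(-1,1)).reshape(400,640,3)
E
python3 - <<'E'
from h import *
f=np.load("w1.npz"); K,Rm,t,p,d=f["K"],f["R"],f["t"],f["p"].astype(int),f["d"]
W=wcloud(d,K,Rm,t); dark=p.max(2)<70
def rep(m,z,name,uv0):
    n,l=cv2.connectedComponents(m.astype(np.uint8)); k=l[uv0[1],uv0[0]]; v,u=np.nonzero(l==k)
    q=wplane(np.c_[u,v],z,K,Rm,t)[:,:2].astype(np.float32)*1000; r=cv2.minAreaRect(q); print(name,k,len(u),np.round(r[0],1),np.round(r[1],1),round(r[2],2),"z",np.round(np.median(W[l==k][:,2]),4))
rep(dark,.109,"handle",(311,97))
top=dark&(d>0)&(abs(W[...,2]-.055)<.008)
rep(top,.054,"blocktop",(135,90))
for z in (.109,): print(W[97,311])
print("rails z",W[100,225],W[100,402], "plate",W[70,260])
E
```

```text
handle 0 199112 [ 261.5 -126. ] [ 976.8 2125. ] 2.55 z -0.0003
blocktop 0 255617 [ 206.1 -131.6] [1179.7 2566.3] 2.55 z 0.0007
[ 0.54191298 -0.092043    0.10952464]
rails z [ 0.53883305 -0.01404804  0.09776733] [ 0.54619515 -0.17324935  0.09691715] plate [ 0.56656012 -0.04458976  0.09341499]
```

```bash
python3 -m inch '[[[0.025,-0.004,0.04],[0,0,0],0],[[0.025,-0.004,0.04],[0,0,0],0],[[0,0,0.035],[0,0,0],0],[[0,0,0.016],[0,0,0],0],[[0.01,0,0],[0,0,0],0],[[0.01,0,0],[0,0,0],0],[[0.02,0,0],[0,0,0],0],[[0.02,0,0],[0,0,0],0]]' && python3 -m inch '[[[0.02,0,0],[0,0,0],0],[[0.02,0,0],[0,0,0],0],[[0.015,0,0],[0,0,0],0],[[0.008,0,0],[0,0,0],0]]'
python3 - <<'E'
from h import *
p,d=manip.grab_frame("side"); cv2.imwrite("pics/side1.png",p[:,:,::-1])
W=cloud("side",d)
m=(p.max(2)<60)&(W[...,2]>.1)&(W[...,2]<.113)&(W[...,0]<.75)&(W[...,0]>.5)&(abs(W[...,1]+.09)<.05)
print(m.sum(), np.percentile(W[m],[5,50,95],axis=0))
print("look",manip.look_for("side","guard_handle")[:1])
E
```

```text
time: 3.75
tool_pos: [0.5655, -0.0928, 0.1272]
tool_rot: [0.001, 1.0, 0.023, 0.001]
contact_force: [-2.4, -0.5, -1.4]
gripper_width: -0.004
grasp_force: 1.0
time: 4.15
tool_pos: [0.6253, -0.09, 0.1272]
tool_rot: [0.001, 1.0, 0.024, -0.005]
contact_force: [-32.7, -1.7, 20.3]
gripper_width: -0.0
grasp_force: 16.4
7 [[ 0.61981798 -0.11177442  0.10443662]
 [ 0.63453145 -0.06760359  0.10795938]
 [ 0.63513662 -0.06340071  0.11045556]]
look [{'point': [0.7055, -0.1338, 0.0958], 'score': 0.72}]
```

```bash
python3 -m inch '[[[-0.006,0,0],[0,0,0],0],[[-0.02,0,-0.02],[0,0,0],0],[[-0.03,0,-0.05],[0,0,0],1],[[-0.04,0,-0.04],[0,0,0],1],[[-0.03,0,-0.02],[0,0,0],1],[[0,0,0],[0,0,0],1]]'
python3 - <<'E'
from h import *
K,Rm,t=cam("wrist"); s=manip.state()
print(s["tool_pos"],np.degrees(yaw()[0]))
p,d=manip.grab_frame("wrist"); np.savez("w2.npz",p=p,d=d,K=K,R=Rm,t=t); cv2.imwrite("pics/w2.png",p[:,:,::-1])
for l in ("guard_handle","rear_fence","side_fence","block_center","test_stage"): print(l,[(np.round(x["point"],4).tolist(),round(x["score"],2)) for x in manip.look_for("wrist",l)[:2]])
E
```

```text
time: 4.85
tool_pos: [0.5108, -0.0955, 0.2504]
tool_rot: [0.002, 1.0, 0.023, 0.006]
contact_force: [0.0, 0.1, 0.6]
gripper_width: 0.681
grasp_force: 0.0
[ 0.51075823 -0.09553889  0.25043001] 2.6088204764442624
guard_handle [([0.6601, -0.0854, 0.0922], 0.61)]
rear_fence [([0.5989, -0.0858, 0.0472], 0.57), ([0.6108, -0.0927, 0.0629], 0.5)]
side_fence [([0.5564, -0.1186, 0.0414], 0.75), ([0.658, -0.0858, 0.0908], 0.19)]
block_center [([0.555, 0.111, 0.0543], 0.79)]
test_stage [([0.6141, -0.0868, 0.0655], 0.73)]
```

View pics/w2.png

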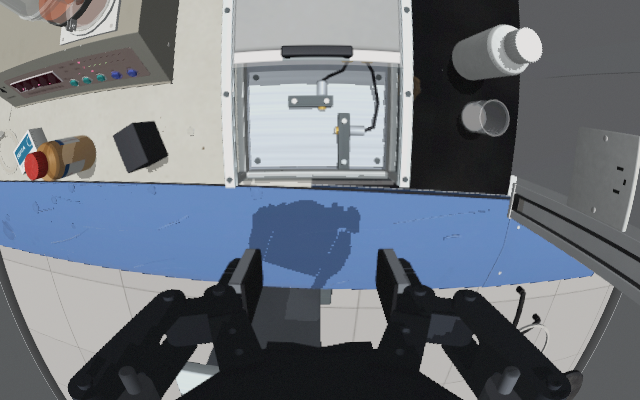

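The guard is back (handle now at (316,51)); chamber is open, with rear fence ~(310,101), side fence ~(343,140), block (139,146). I rectify the fence-top plane for exact measurement.

```bash
python3 - <<'E'
from h import *
f=np.load("w2.npz"); K,Rm,t,p,d=f["K"],f["R"],f["t"],f["p"],f["d"]
W=wcloud(d,K,Rm,t)
print("handle",W[51,316],"stagefloor",np.median(W[120:160,260:285,2]),"fence tops",W[101,310],W[140,343])
m=np.zeros((400,640),bool); m[40:62,270:365]=True; m&=(p.max(2)<60)&(abs(W[...,2]-.109)<.006)
print(m.sum(),"handle rect",cv2.minAreaRect(W[m][:,:2].astype(np.float32)*1000))
m=np.zeros((400,640),bool); m[115:180,105:175]=True; m&=(p.max(2)<80)&(abs(W[...,2]-.055)<.006)
print(m.sum(),"block rect",cv2.minAreaRect(W[m][:,:2].astype(np.float32)*1000),np.median(W[m][:,2]))
# rectified: rows = stage x (up), cols = stage -y ; 4px/mm, at z=.04
a=np.radians(2.75); ex=np.array([np.cos(a),np.sin(a)]); ey=np.array([-np.sin(a),np.cos(a)])
c0=np.array([.58,-.095]); s=4e3
v,u=np.mgrid[:520,:520]; X=c0+((260-v)/s)[...,None]*ex+((260-u)/s)[...,None]*ey
P=np.concatenate([X,np.full(X.shape[:2]+(1,),.040)],-1).reshape(-1,3)
cc=P@Rm.T+t; uv=cv2.fisheye.projectPoints(cc.reshape(-1,1,3),np.zeros(3),np.zeros(3),K,np.zeros(4))[0].reshape(520,520,2).astype(np.float32)
cv2.imwrite("pics/rect.png",cv2.remap(p[:,:,::-1].copy(),uv[...,0],uv[...,1],cv2.INTER_CUBIC))
E
```

```text
handle [ 0.63935544 -0.0867498   0.10705985] stagefloor 0.03246162744969175 fence tops [ 0.59933532 -0.08207498  0.04322155] [ 0.56007527 -0.11828524  0.0444211 ]
144 handle rect ((639.4594116210938, -87.13929748535156), (9.538097381591797, 57.33729934692383), 2.140282392501831)
1120 block rect ((549.9896850585938, 121.46450805664062), (49.762413024902344, 34.93605422973633), 24.8912353515625) 0.0581779503246701
```

View pics/rect.png

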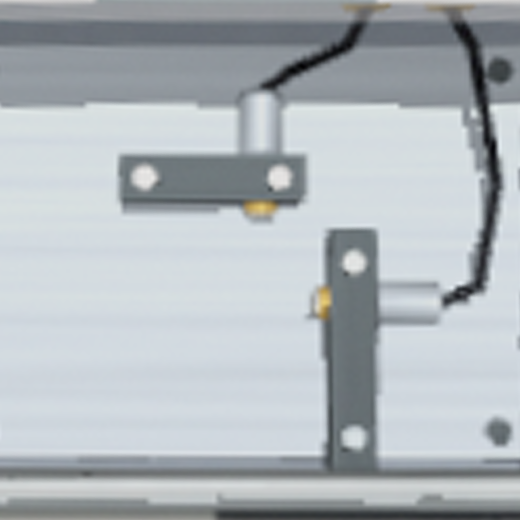

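The handle has travelled ~98 mm of 110, so the guard is probably not fully back. The wrist depth reads ~3–4 mm high, so the tip overlapped the bar too little. Push again with lower tips.

```bash
python3 -m inch '[[[0.045,0,0],[0,0,0],0],[[0.045,0,0],[0,0,0],0],[[0.004,0,0.04],[0,0,0],0],[[0,0,0.045],[0,0,0],0],[[0,0,0.035],[0,0,0],0],[[0,0,0.01],[0,0,0],0],[[0,0,0],[0,0,0],0],[[0.008,0,0],[0,0,0],0]]' && python3 -m inch '[[[0.008,0,0],[0,0,0],0],[[0.005,0,0],[0,0,0],0]]' && python3 -m inch '[[[0.004,0,0],[0,0,0],0]]'  && python3 -m inch '[[[0.004,0,0],[0,0,0],0]]'
```

```text
time: 5.95
tool_pos: [0.6128, -0.0899, 0.1149]
tool_rot: [0.0, 1.0, 0.023, 0.001]
contact_force: [0.9, -0.8, 0.2]
gripper_width: 0.004
grasp_force: 0.0
time: 6.15
tool_pos: [0.6225, -0.0898, 0.1161]
tool_rot: [0.001, 1.0, 0.024, -0.006]
contact_force: [-28.8, -2.0, 18.4]
gripper_width: -0.001
grasp_force: 16.8
time: 6.25
tool_pos: [0.623, -0.0897, 0.116]
tool_rot: [0.0, 1.0, 0.024, -0.011]
contact_force: [-40.9, -1.7, 26.1]
gripper_width: -0.004
grasp_force: 23.5
time: 6.35
tool_pos: [0.6236, -0.0897, 0.1159]
tool_rot: [0.0, 1.0, 0.024, -0.016]
contact_force: [-52.8, -2.5, 35.5]
gripper_width: -0.002
grasp_force: 31.0
```

```bash
python3 -m inch '[[[-0.015,0,0],[0,0,0],0],[[-0.03,0,0],[0,0,0],0],[[0,0,-0.045],[0,0,0],0],[[-0.04,0,-0.045],[0,0,0],0],[[-0.045,-0.02,-0.045],[0,0,0],1],[[-0.02,-0.045,0],[0,0,0],1]]'
python3 - <<'E'
from h import *
for n in ("scene","side"):
    p,d=manip.grab_frame(n); W=cloud(n,d); np.savez(n+"2.npz",p=p,d=d)
    for (P,D) in ((np.load(n+"0.npz")["p"],np.load(n+"0.npz")["d"]),(p,d)):
        W=cloud(n,D); m=(P.max(2)<60)&(W[...,2]>.099)&(W[...,2]<.113)&(W[...,0]<.7)&(W[...,0]>.5)&(abs(W[...,1]+.09)<.045)
        print(n,m.sum(),cv2.minAreaRect(W[m][:,:2].astype(np.float32)*1000) if m.sum()>3 else "", np.median(W[m],0))
cv2.imwrite("pics/crop2.png",cv2.resize(p[150:310,300:450,::-1],None,fx=3.6,fy=3.6,interpolation=cv2.INTER_CUBIC))
E
```

```text
time: 6.95
tool_pos: [0.5012, -0.0374, 0.239]
tool_rot: [0.002, 1.0, 0.021, 0.008]
contact_force: [1.5, 1.3, 1.1]
gripper_width: 0.332
grasp_force: 0.0
scene 26 ((537.0245361328125, -89.1863021850586), (49.5177116394043, 10.161590576171875), 87.08149719238281) [ 0.53706296 -0.08569966  0.1085836 ]
scene 16 ((634.35888671875, -82.759033203125), (46.50434875488281, 5.259470462799072), 89.8791275024414) [ 0.63431351 -0.08195417  0.10741575]
side 77 ((542.4036254882812, -95.24722290039062), (9.568493843078613, 56.813114166259766), 2.836451292037964) [ 0.54266203 -0.09478951  0.10912542]
side 88 ((639.7030029296875, -90.8131103515625), (10.85921859741211, 55.09832763671875), 3.309307098388672) [ 0.63931253 -0.09024017  0.10893343]
```

View pics/crop2.png

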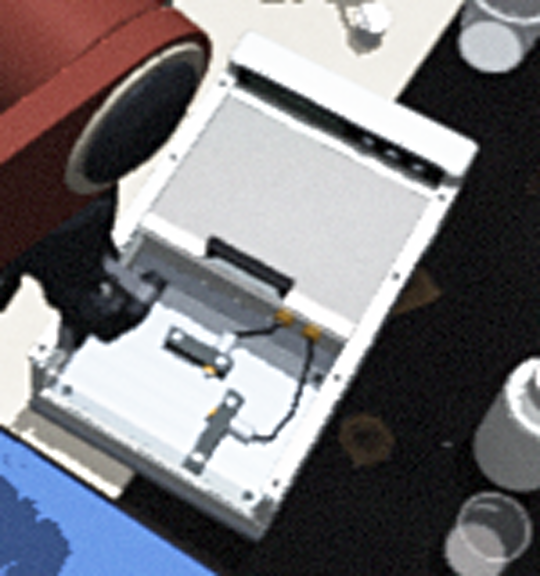

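All three cameras agree on 97 mm of travel ending at a hard stop. The guard's start front edge (x 0.532) was about 12 mm behind the closed position, so it began slightly open. The end position agrees with 0.110. Now the block.

```bash
python3 -m inch '[[[0.014,-0.039,0.01],[0,0,0],1],[[0.014,-0.04,0.01],[0,0,0],1],[[0.014,-0.04,0.01],[0,0,0],1],[[0.013,-0.04,0.01],[0,0,0],1],[[0,0,0],[0,0,-0.13],1],[[0,0,0],[0,0,-0.13],1],[[0,0,0],[0,0,-0.128],1],[[0,0,0],[0,0,0],1]]'
cat > blk.py <<'E'
from h import *
K,Rm,t=cam("wrist"); s=manip.state(); y,T=yaw()
print(s["tool_pos"],s["gripper_width"],np.degrees(y),"toolz",T[:,2])
p,d=manip.grab_frame("wrist"); np.savez("w3.npz",p=p,d=d,K=K,R=Rm,t=t); cv2.imwrite("pics/w3.png",p[:,:,::-1])
W=wcloud(d,K,Rm,t)
m=(p.max(2)<90)&(abs(W[...,2]-.055)<.008)&(np.hypot(W[...,0]-.55,W[...,1]-.123)<.05)&(d>0)
n,l,st,ce=cv2.connectedComponentsWithStats(m.astype(np.uint8)); k=1+np.argmax(st[1:,4]); v,u=np.nonzero(l==k)
q=wplane(np.c_[u,v],.054,K,Rm,t)[:,:2].astype(np.float32)*1000
print(len(u),ce[k],cv2.minAreaRect(q),np.median(W[l==k][:,2]))
print(manip.look_for("wrist","block_center")[:1])
E
python3 blk.py
```

```text
time: 7.85
tool_pos: [0.5472, 0.1267, 0.1914]
tool_rot: [0.0, 0.976, 0.216, 0.002]
contact_force: [-0.1, -0.4, 0.0]
gripper_width: 1.0
grasp_force: 0.0
[0.54724294 0.12668539 0.1913968 ] 0.9998720071428965 24.918875221849436 toolz [ 3.12293542e-03  1.74032737e-04 -9.99995108e-01]
2299 [325.25271857 199.10743802] ((550.5633544921875, 123.03308868408203), (51.80859375, 33.96575927734375), 24.83405303955078) 0.05844499700880146
[{'point': [0.5555, 0.1226, 0.0529], 'score': 0.67}]
```

View pics/w3.png

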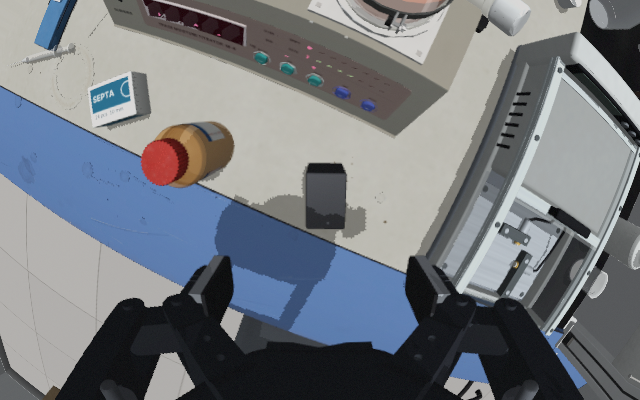

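Block at pixel (325,199), centred between the fingers to within 5 mm; correct, descend, grip.

```bash
python3 -m inch '[[[0.0015,0.005,0.04],[0,0,0],1],[[0,0,0.045],[0,0,0],1],[[0,0,0.04],[0,0,0],1],[[0,0,0.021],[0,0,0],1],[[0,0,0],[0,0,0],0],[[0,0,0],[0,0,0],0],[[0,0,0],[0,0,0],0],[[0,0,0],[0,0,0],0]]' && python3 -m inch '[[[0,0,0],[0,0,0],0],[[0,0,0],[0,0,0],0],[[0,0,0],[0,0,0],0]]'
```

```text
time: 8.75
tool_pos: [0.5513, 0.1227, 0.0464]
tool_rot: [0.0, 0.977, 0.215, 0.002]
contact_force: [-0.2, 1.2, -1.6]
gripper_width: 0.396
grasp_force: 59.6
time: 9.05
tool_pos: [0.5513, 0.1227, 0.0464]
tool_rot: [0.0, 0.976, 0.216, 0.002]
contact_force: [-0.6, 0.2, 6.8]
gripper_width: 0.391
grasp_force: 60.4
```

```bash
python3 -m inch '[[[0,0,-0.03],[0,0,0],0],[[0,0,-0.05],[0,0,0],0],[[0,0,-0.05],[0,0,0],0],[[0,0,0],[0,0,0.129],0],[[0,0,0],[0,0,0.129],0],[[0,0,0],[0,0,0.129],0],[[0,0.04,0],[0,0,0],0],[[0,0.05,0],[0,0,0],0]]' && python3 -m inch '[[[0,0.05,0],[0,0,0],0],[[0,0.04,0],[0,0,0],0],[[0,0.03,0],[0,0,0],0],[[0,0,0],[0,0,0],0],[[0,0,0],[0,0,0],0]]'
python3 - <<'E'
from h import *
s=manip.state(); y,T=yaw(); print(s["tool_pos"],np.degrees(y),T[:,2],s["contact_force"])
to(.5613,-.0876,.10)
K,Rm,t=cam("wrist"); p,d=manip.grab_frame("wrist"); np.savez("w4.npz",p=p,d=d,K=K,R=Rm,t=t); cv2.imwrite("pics/w4.png",p[:,:,::-1])
E
```

```text
time: 9.85
tool_pos: [0.5531, 0.0331, 0.1737]
tool_rot: [-0.0, 1.0, 0.026, 0.0]
contact_force: [1.0, 0.1, -1.7]
gripper_width: 0.394
grasp_force: 60.4
time: 10.35
tool_pos: [0.5589, -0.0875, 0.1735]
tool_rot: [-0.0, 1.0, 0.023, -0.0]
contact_force: [-0.2, -0.2, -0.4]
gripper_width: 0.387
grasp_force: 60.6
[ 0.55888522 -0.08747603  0.17347589] 2.6476796719380453 [-4.75919959e-04  7.24789133e-04 -9.99999624e-01] [-0.21868928 -0.20508298 -0.44709423]
shift [0.0024 0.0003 0.0735]
```

View pics/w4.png

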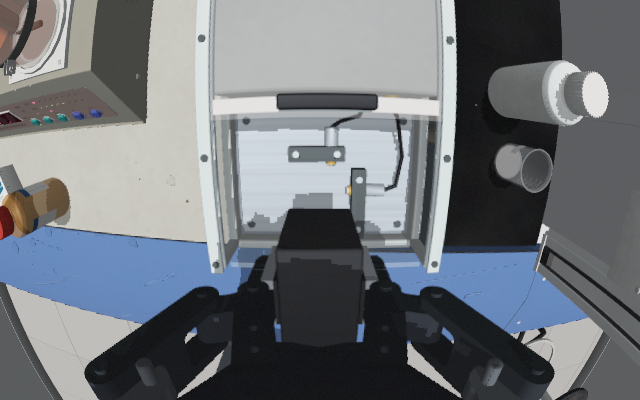

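The block (318,230 top) hangs over the open chamber, with the rear fence at (317,153) and the side fence at (358,190). A numeric cross-check of the corner.

```bash
python3 - <<'E'
from h import *
f=np.load("w4.npz"); K,Rm,t,p=f["K"],f["R"],f["t"],f["p"]; g=p.mean(2)
print("col300",g[145:168,305].astype(int)); print("row200",g[200,342:370].astype(int)); print("row180",g[180,342:370].astype(int))
print(wplane([[305,161.5],[351,200]],.04,K,Rm,t))
E
```

```text
col300 [177  70  99 113 114 113 115 115 115 114 114 115 113 110 110 110 120 178
 210 209 211 212 211]
row200 [207 207 208 208 208 208 186 128  64  54 103 113 110 109 106 107 107 105
 106 106 105 107 109 163 196 208 208 208]
row180 [209 210 210 210 210 209 210 192 110  39 105 113 112 149 195 217 216 216
 216 215 201 108 108 112 182 210 210 210]
[[ 0.59257691 -0.07331197  0.04      ]
 [ 0.56162071 -0.11332727  0.04      ]]
```

```bash
python3 -m inch '[[[0.0025,0,0.03],[0,0,-0.002],0],[[0,0,0.03],[0,0,0],0],[[0,0,0.02],[0,0,0],0],[[0,0,0.012],[0,0,0],0],[[0,0,0],[0,0,0],0]]'
```

```text
time: 10.9
tool_pos: [0.5603, -0.0856, 0.0796]
tool_rot: [-0.001, 1.0, 0.026, -0.002]
contact_force: [0.4, 0.1, -1.8]
gripper_width: 0.394
grasp_force: 60.5
```

```bash
python3 -m inch '[[[0,0,0.003],[0,0,0],0],[[0,0,0],[0,0,0],0]]'; python3 -m inch '[[[0,0,0.002],[0,0,0],0],[[0,0,0],[0,0,0],0]]'; python3 -m inch '[[[0,0,0.001],[0,0,0],0],[[0,0,0],[0,0,0],0]]'
```

```text
time: 11.1
tool_pos: [0.5626, -0.0871, 0.0799]
tool_rot: [0.0, 1.0, 0.025, 0.001]
contact_force: [0.1, -0.7, -1.3]
gripper_width: 0.389
grasp_force: 60.5
time: 11.3
tool_pos: [0.5621, -0.0873, 0.0773]
tool_rot: [0.0, 1.0, 0.025, 0.001]
contact_force: [-0.4, 0.3, -2.5]
gripper_width: 0.39
grasp_force: 60.5
time: 11.5
tool_pos: [0.5618, -0.0872, 0.0757]
tool_rot: [0.0, 1.0, 0.025, 0.0]
contact_force: [-0.2, 0.4, -1.4]
gripper_width: 0.391
grasp_force: 60.5
```

```bash
python3 -m inch '[[[0,0,0.001],[0,0,0],0],[[0,0,0],[0,0,0],0]]'; python3 -m inch '[[[0,0,0.001],[0,0,0],0],[[0,0,0],[0,0,0],0]]'; 
```

```text
time: 11.7
tool_pos: [0.5616, -0.0871, 0.0745]
tool_rot: [-0.0, 1.0, 0.025, -0.0]
contact_force: [-0.1, 0.4, -1.6]
gripper_width: 0.391
grasp_force: 60.5
time: 11.9
tool_pos: [0.5623, -0.0873, 0.0744]
tool_rot: [0.0, 1.0, 0.025, 0.001]
contact_force: [0.0, -0.3, 2.1]
gripper_width: 0.389
grasp_force: 60.9
```

```bash
python3 -m inch '[[[0,0.002,0],[0,0,0],0],[[0,0.002,0],[0,0,0],0],[[0,0.001,0],[0,0,0],0],[[0,0,0],[0,0,0],0]]'; python3 -m inch '[[[0,0.001,0],[0,0,0],0],[[0,0.001,0],[0,0,0],0],[[0,0,0],[0,0,0],0]]';  python3 -m inch '[[[0,0.001,0],[0,0,0],0],[[0,0,0],[0,0,0],0]]'; python3 -m inch '[[[0,0.001,0],[0,0,0],0],[[0,0,0],[0,0,0],0]]'
```

```text
time: 12.3
tool_pos: [0.5626, -0.0925, 0.0744]
tool_rot: [0.0, 1.0, 0.025, 0.001]
contact_force: [1.2, 0.1, 5.2]
gripper_width: 0.391
grasp_force: 61.0
time: 12.6
tool_pos: [0.5627, -0.0939, 0.0744]
tool_rot: [-0.0, 1.0, 0.025, 0.001]
contact_force: [-0.3, 1.9, 5.9]
gripper_width: 0.392
grasp_force: 61.2
time: 12.8
tool_pos: [0.5627, -0.0948, 0.0744]
tool_rot: [-0.0, 1.0, 0.025, 0.001]
contact_force: [-1.3, 2.7, 6.1]
gripper_width: 0.393
grasp_force: 61.3
time: 13.0
tool_pos: [0.5628, -0.0957, 0.0744]
tool_rot: [-0.0, 1.0, 0.025, 0.001]
contact_force: [0.7, 3.0, 5.9]
gripper_width: 0.393
grasp_force: 61.3
```

```bash
for i in 1 2 3; do python3 -m inch '[[[0,0.001,0],[0,0,0],0],[[0,0,0],[0,0,0],0]]' | grep -E "pos|force|rot"; done
```

```text
tool_pos: [0.5628, -0.0966, 0.0744]
tool_rot: [-0.001, 1.0, 0.025, 0.001]
contact_force: [0.9, 3.7, 6.2]
grasp_force: 61.3
tool_pos: [0.5628, -0.0971, 0.0744]
tool_rot: [-0.001, 1.0, 0.025, 0.001]
contact_force: [-0.6, 6.2, 7.1]
grasp_force: 61.4
tool_pos: [0.5628, -0.0972, 0.0744]
tool_rot: [-0.002, 1.0, 0.025, 0.0]
contact_force: [-0.2, 8.0, 7.8]
grasp_force: 61.5
```

Side fence reached (stop at y −0.0972, 8 N). Now rearward.

```bash
python3 -m inch '[[[0.002,0,0],[0,0,0],0],[[0.001,0,0],[0,0,0],0],[[0,0,0],[0,0,0],0]]' | grep -E "pos|force|rot"; for i in 1 2 3 4 5; do python3 -m inch '[[[0.001,0,0],[0,0,0],0],[[0,0,0],[0,0,0],0]]' | grep -E "pos|contact|rot"; done
```

```text
tool_pos: [0.5651, -0.097, 0.0744]
tool_rot: [-0.002, 1.0, 0.025, -0.001]
contact_force: [-3.4, 8.3, 10.5]
grasp_force: 61.9
tool_pos: [0.5661, -0.097, 0.0744]
tool_rot: [-0.002, 1.0, 0.025, -0.001]
contact_force: [-3.5, 8.1, 10.1]
tool_pos: [0.5669, -0.097, 0.0744]
tool_rot: [-0.002, 1.0, 0.025, -0.001]
contact_force: [-4.6, 7.8, 10.8]
tool_pos: [0.5677, -0.0969, 0.0745]
tool_rot: [-0.002, 1.0, 0.025, -0.001]
contact_force: [-5.1, 7.9, 10.8]
tool_pos: [0.5686, -0.0969, 0.0745]
tool_rot: [-0.002, 1.0, 0.025, -0.001]
contact_force: [-5.6, 7.9, 12.2]
tool_pos: [0.5695, -0.0968, 0.0745]
tool_rot: [-0.002, 1.0, 0.025, -0.002]
contact_force: [-6.2, 8.2, 12.0]
```

```bash
for i in 1 2 3 4; do python3 -m inch '[[[0.001,0,0],[0,0,0],0],[[0,0,0],[0,0,0],0]]' | grep -E "pos|contact|rot"; done
```

```text
tool_pos: [0.5704, -0.0968, 0.0745]
tool_rot: [-0.002, 1.0, 0.025, -0.002]
contact_force: [-6.7, 8.3, 12.2]
tool_pos: [0.5709, -0.0968, 0.0745]
tool_rot: [-0.002, 1.0, 0.025, -0.003]
contact_force: [-8.6, 7.0, 14.9]
tool_pos: [0.571, -0.0967, 0.0745]
tool_rot: [-0.002, 1.0, 0.025, -0.004]
contact_force: [-13.2, 7.9, 18.1]
tool_pos: [0.5712, -0.0968, 0.0746]
tool_rot: [-0.002, 1.0, 0.025, -0.005]
contact_force: [-17.3, 7.0, 20.3]
```

```bash
python3 -m inch '[[[-0.0005,0.001,-0.001],[0,0,0],0],[[0,0.001,-0.001],[0,0,0],0],[[0,0,0],[0,0,0],0],[[0,0,0],[0,0,0],0]]'
python3 - <<'E'
from h import *
s=manip.state(); y,T=yaw(); print(np.degrees(y),T[:,2]*1000,s["ft_torque"])
E
```

```text
time: 16.1
tool_pos: [0.571, -0.097, 0.0746]
tool_rot: [-0.004, 1.0, 0.025, -0.004]
contact_force: [-8.7, 11.8, 10.6]
gripper_width: 0.391
grasp_force: 61.9
2.8411857337489126 [  -8.53024456    8.08170407 -999.93095811] [ 2.08989636  1.34303367 -0.03883279]
```

Both ends are seated; the tool leans ~0.5° toward the fences from compliance. Counter-rotate a little.

```bash
python3 -m inch '[[[0,0,0],[-0.008,0.008,0],0],[[0,0,0],[0,0,0],0],[[0,0,0],[0,0,0],0]]'
python3 - <<'E'
from h import *
s=manip.state(); y,T=yaw(); print(np.degrees(y),T[:,2]*1000,s["ft_torque"])
p,d=manip.grab_frame("side"); K,Rm,t=cam("side"); c=(Rm@s["tool_pos"]+t); c=K@c; u,v=(c[:2]/c[2]).astype(int); print(u,v)
cv2.imwrite("pics/fin.png",cv2.resize(p[v-70:v+70,u-90:u+90,::-1],None,fx=4.2,fy=4.2,interpolation=cv2.INTER_CUBIC))
E
```

```text
time: 16.4
tool_pos: [0.5707, -0.0967, 0.0744]
tool_rot: [-0.0, 1.0, 0.025, -0.0]
contact_force: [-8.8, 12.6, 10.8]
gripper_width: 0.388
grasp_force: 61.9
2.842831354185342 [-7.51531660e-01  9.01956173e-01 -9.99999311e+02] [ 2.17101284  1.44644181 -0.0620464 ]
353 254
```

View pics/fin.png

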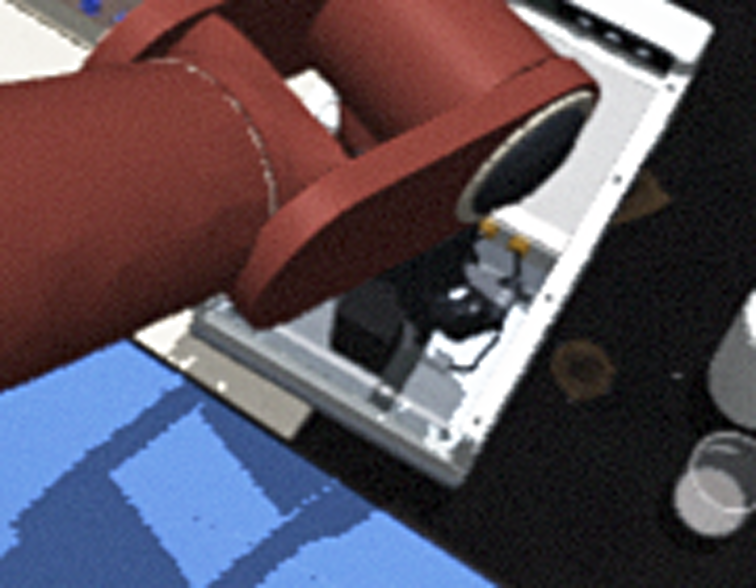

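The block sits upright against the side fence (crop (385,340)), and the tool is vertical again. A little more rearward preload, then hand in.

```bash
python3 -m inch '[[[0.0015,0.0005,0],[0,0,0],0],[[0,0,0],[-0.001,0.003,0],0],[[0,0,0],[0,0,0],0],[[0,0,0],[0,0,0],0]]'
python3 - <<'E'
from h import *
s=manip.state(); y,T=yaw(); print(np.degrees(y),T[:,2]*1000)
if abs(s["contact_force"][0])>9 and abs(T[:2,2]).max()<.004: print(manip.job_done())
E
```

```text
time: 16.85
tool_pos: [0.5709, -0.0967, 0.0745]
tool_rot: [-0.001, 1.0, 0.025, -0.001]
contact_force: [-14.0, 14.2, 14.5]
gripper_width: 0.389
grasp_force: 62.8
2.852369739994324 [  -2.14812752    1.17687207 -999.99700026]
the job is handed in; nothing more can be done
None
```

I handed the job in at about 17 s: the guard is against its rear stop, and the block stands upright on the stage, held against both fences at about 14 N each. The buttons' travel could not be read directly; I judged them fully in from the hard stops at both fences. The guard moved 97 mm, not 110 mm, before stopping, and I took that as fully back because it appeared to start about 12 mm open.

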